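# Stand the fallen bookend and the slumped slide box back up

## Robot

A 6-joint arm with a two-finger parallel gripper is mounted at the origin on the work surface. World frame = base frame: x ahead of the robot, y to its left, z up, the work surface at z = 0. Lengths are in m, angles in rad, forces in N, time in s.
With the tool pointing down it reaches from about 0.3 to 0.775 m from the base axis. Payload 14.6 kg.
Tool frame: the origin (TCP) lies at the very end of the fingers, on their centre line; the grasp point (between the pads) lies 19 mm behind it; z points along the fingers, y is the line along which they close (so a half turn about z gives the same grasp; the last joint's range is limited). The gripper opens to 94 mm and grips with 3 to 60 N. Pads are 16 mm wide; open, the fingers measure 119 mm over their backs; the gripper's body (75 mm by 177 mm) begins 78 mm behind the grasp point.
Start: joints at [1.261, 0.3, 1.521, -0, 1.321, -0.067], TCP at [0.132, 0.534, 0.176] pointing down, gripper open.
Joint ranges: [-3.03, 3.03], [-0.79, 2.21], [0.23, 2.52], [-1.04, 4.18], [0, 3.07], [-2.55, 2.55]. Speed limits (rad/s): [2.22, 2.22, 2.57, 3.14, 3.14, 3.14].

## Interface

Orientations are given as [roll, pitch, yaw] about the fixed x, y, z axes, in that order (R = Rz(yaw) Ry(pitch) Rx(roll)).
In Python, from station import ctrl gives the robot as it stands. The module is installed in compiled form; this text tells all that it offers.
- The arm moves only by the tool step_arm, never from a script. Its argument "deltas" is a list of rows, each an object with "dp": the shift along the tool's x, y, z scaled (see below), a list of three; "twist": the turn about the tool's z scaled (see below). In form: [{"dp": [tx, ty, tz], "twist": twist}, ...]. A call has 1 to 12 rows; each row shifts and turns the commanded pose from where the row before left it, along the tool's axes as they then stand; what a row does not reach is not made up. The controller multiplies each number of a shift by 0.04 m and each number of a turn by 4 degrees. A row lasts 1/10 s, in which the tool goes at most 50 mm and 8.59 degrees, less where a joint would pass 70% of its speed; a pose out of reach is approached as far as the arm can. A call with a number of a shift or a turn outside -1 to 1 is refused whole. A call with a gripper value outside its range is refused whole. "gripper" is the opening, from -1 (shut) to 1 (fully open), set as the call begins (left out, the last holds). The fingers move at their own pace and stop on an object; "squeeze" is the grip in N (left out, the last holds). Time passes only in rows, so rows that do not move let the fingers close. It gives the time, the measured TCP pose, the force, the opening and the grip force at its end, in the units of the state.
- ctrl.get_obs(): the state, without advancing time (a new reading comes with each control period).
- ctrl.camera(name): name is "scene" or "top" or "wrist"; returns (picture, depth): 400x640x3 uint8, red, green, blue; 400x640 float32, m along the optical axis (not along the pixel's ray), 0 where there is no reading.
- ctrl.get_calibration(name): a dict with "fx", "fy", "cx", "cy" (pixels), "world_to_cam" (4x4, takes a point from world to camera coordinates); the wrist camera has in their place "hand_eye" (4x4, takes a point from camera to tool coordinates, whose origin is the TCP and whose axes are the flange's). Camera axes: x right, y down, z forward; pixel columns grow to the right and rows downward; lengths in m; the calibration is good to about 2 mm. A picture is of the moment at which its call begins: read the wrist's pose just before it. get_calibration takes no time and is no camera call.
- ctrl.hand_in(): hands the job in; it is judged then, once.
Trained networks look in the newest picture that a camera, given by its name, has taken for a name from the list of things; names that differ only in an ending like _2 or _b are one class to them, and where a whole thing is asked for, a point or a joint stands for the part that bears it (a point fixed in the world has none). Each returns a list of dicts, best first, with "conf" (0 to 1); they miss things now and then, are a little off and sometimes report something else, mostly with a low value. They report only what shows in the picture. A call takes as long as a camera call.
- ctrl.spot_in(camera, label): "rect" ([left, top, right, bottom] as shares, 0 to 1, of the picture: columns of its width, rows of its height, round what is visible of it).
- ctrl.cut_out(camera, label): "pixels" (400x640 bool, what is visible of it) and "rect" ([left, top, right, bottom] as shares, 0 to 1, of the picture: columns of its width, rows of its height, round what is visible of it).
The state is a dict: "time_s": time; "qpos": joint angles; "joint_vel": joint speeds; "tau": joint torques, N m; "ee_pos": TCP position; "eef_rot": TCP orientation; "force": force on the tool from outside, world axes, zero at the start; "moment": the same for the moment, N m; "grip_width": finger opening in m; "grip_force": force on a finger pad.
Only numpy, scipy, OpenCV 4.12 (cv2) and the standard library are available. Lean on these libraries where they do the work, as an engineer would, in place of code of your own. Each camera call takes 0.05 s, during which the arm holds its last target. There are 200 camera calls.

## Task

The end of this row of microscope slide boxes has come apart: the last box has slumped and the steel bookend has fallen on its back. Only by pushing, lifting nothing off the table, stand that box upright against its neighbours, tip the bookend back onto its foot, and slide it up flat against the end box so that it holds the row. Leave the upright boxes standing in place and everything else on the bench where it is.

Things in the scene. Friction and masses are not known exactly. Their poses are not given: they have to be found in the camera images.
- box_c: Grey slide box, 200 deep (its x) x 35 thick (its y) x 88 tall (its z), 0.45 kg, upright on its long edge like a book. Last upright box of the row, which runs along its y axis: box_b and box_a stand against its +y face, the slumped box leans on its -y face, the bookend lies further to -y. Origin: centre of its underside.
- box_b: Grey slide box, 200 deep (its x) x 35 thick (its y) x 88 tall (its z), 0.45 kg, upright, next to box_c. Origin: centre of its underside.
- box_a: Grey slide box, 200 deep (its x) x 35 thick (its y) x 88 tall (its z), 0.45 kg, upright, first of the row, against the power supply. Origin: centre of its underside.
- slumped: Box like box_c, same axes, loose, leaning 38 deg: its top edge rests on box_c's -y face, its foot has slid out to -y. It stands on its lower edge nearest the row; its other lower edge is its outermost part, 21 mm up and 82 mm out from box_c's face. Pushed in at the foot it slides upright (rights itself below 20 deg). Origin: centre of its underside.
- bookend: Loose dark steel L bookend, 0.5 kg, two 4 mm plates 100 wide (x): upright 105 high, foot 90 long. Origin: outer corner of the L, mid-width. In use z is up, the flat back of the upright (plane y = 0) faces the row, the foot lies on the table (z = 0 to 4) from y = 0 to -90. At the start it lies on its back: upright flat on the table, z level towards the row, foot plate standing up.
- bookend_toe (a point): Middle of the free end of the bookend's foot, on its inner (upper) surface. At the start it is the top of the standing foot plate, 90 mm up. Pushed near there from the inside (the row side), away from the row, the bookend tips about its corner and past 55 deg falls onto its foot by itself.
- power_supply: Fixed off-white bench power supply, 220 (x) x 160 (y) x 126 high, at the +y end of the row; the row stands against it. Origin: centre of its underside.
- microscope: White and black student microscope, base 200 x 135, about 390 high, 2.8 kg, off to the right of the bookend. Bystander. Origin: centre of its underside.
- dropper_bottle: Amber bottle, 34 diameter, 70 high, beyond the row. Bystander. Origin: centre of its underside.
- specimen_jar: Glass jar with a white lid, 48 diameter, 60 high, beyond the row. Bystander. Origin: centre of its underside.
- petri_dish: Closed clear petri dish, 93 diameter, 16 high, between bookend and microscope, nearer the robot. Bystander. Origin: centre of its underside.
- slide_packet: Small carton of new slides, 82 x 34 x 24 high, on the robot's side of the bookend. Bystander. Origin: centre of its underside.
- beaker: Small glass beaker, 52 diameter, 65 high, on the robot's side of the row. Bystander. Origin: centre of its underside.
- loupe: Black loupe standing on the table, 42 diameter, 36 high, on the robot's side of the row. Bystander. Origin: centre of its underside.

How it is judged:
By the outcome, as a careful person would: the job done as asked, in the order asked, and still so for the second after the job is handed in, with the robot touching nothing.
It also fails if it takes over 64 s, if anything falls off the work surface, if the arm or the gripper's body presses on something with over 40 N, if the wrist force passes 120 N, or if a joint passes its speed limit or range.

## Working session

There is one attempt and no reset: what is moved stays moved. The work goes in short steps, Python scripts to look and compute and a tool call to move; the robot and the scene stay as the last step left them, time stands still between calls to the robot, and variables do not carry over. Pictures are saved under pics/ and viewed, at most 10 in all, crops included, and the job is handed in when it is done.

Besides the shell and the picture viewer there is one more tool, called after "Call:" by a JSON object that holds its "name" and its "arguments", one argument or row to a line. step_arm: Moves the arm, as the interface text tells. Its arguments: {"type":"object","properties":{"deltas":{"type":"array"},"gripper":{"type":"number"},"squeeze":{"type":"number"}},"required":["deltas"]}

```bash
mkdir -p pics; cat > h.py <<'E'
import numpy as np, cv2
from station import ctrl
def world(cam,depth,mask=None):
    c=ctrl.get_calibration(cam); v,u=np.nonzero((depth>0) if mask is None else (mask&(depth>0)))
    d=depth[v,u]; P=np.c_[(u-c['cx'])/c['fx']*d,(v-c['cy'])/c['fy']*d,d,np.ones(len(d))]
    return (P@np.linalg.inv(c['world_to_cam']).T)[:,:3]
E
python3 - <<'E'
from h import *
o=ctrl.get_obs(); print(o)
for cam in ("scene","top"):
    im,d=ctrl.camera(cam); cv2.imwrite(f"pics/{cam}0.png",im[:,:,::-1])
    for n in ["box_c","slumped","bookend","power_supply","petri_dish","slide_packet","microscope","beaker","loupe","dropper_bottle","specimen_jar"]:
        for r in ctrl.cut_out(cam,n)[:4]:
            if r['conf']<.3: continue
            P=world(cam,d,r['pixels'])
            R=np.array(r['rect'])*[640,400,640,400]
            print(cam,n,round(r['conf'],2),R.astype(int),len(P),np.percentile(P,2,axis=0).round(3),np.percentile(P,98,axis=0).round(3))
E
```

```text
{'time_s': 0.0, 'qpos': array([ 1.26137681e+00,  3.00495102e-01,  1.52158283e+00, -5.93506307e-05,
        1.32069152e+00, -6.65754820e-02]), 'joint_vel': array([-7.76956092e-06, -2.09388146e-05, -2.10131960e-03,  5.44274135e-04,
       -1.82440589e-03,  6.63848888e-05]), 'tau': array([ 4.06135705e-04, -5.31802511e+01, -3.52748930e+01,  7.08709401e-02,
        2.43473472e-02, -9.91144498e-05]), 'ee_pos': array([0.13217097, 0.533576  , 0.17537245]), 'eef_rot': array([-3.14041463e+00, -2.09289291e-05,  2.89876333e+00]), 'force': array([-0.31440298, -0.05396128, -0.11166351]), 'moment': array([-0.008784  , -0.00689067,  0.04481431]), 'grip_force': 0.0, 'grip_width': 0.09392634661938402}
scene box_c 0.96 [384 170 425 234] 764 [0.499 0.185 0.009] [0.683 0.241 0.091]
scene box_c 0.95 [395 170 433 231] 681 [0.496 0.222 0.01 ] [0.688 0.277 0.091]
scene box_c 0.77 [372 171 411 239] 1057 [0.484 0.15  0.008] [0.676 0.208 0.091]
scene box_c 0.69 [201 201 233 223] 596 [ 0.336 -0.308  0.002] [ 0.423 -0.225  0.019]
scene slumped 0.93 [347 177 400 238] 1791 [0.481 0.079 0.021] [0.675 0.154 0.09 ]
sc
[... 1504 characters left out ...]
0.021]
top petri_dish 0.65 [338 145 354 162] 298 [ 0.646 -0.137  0.01 ] [ 0.686 -0.096  0.065]
top slide_packet 0.61 [442 137 596 235] 7651 [ 0.438 -0.541  0.025] [ 0.635 -0.401  0.385]
top slide_packet 0.6 [313 259 344 275] 422 [ 0.362 -0.109  0.02 ] [ 0.395 -0.032  0.029]
top slide_packet 0.38 [259 242 275 261] 202 [0.399 0.076 0.01 ] [0.437 0.111 0.041]
top microscope 0.58 [439 136 597 235] 7655 [ 0.438 -0.543  0.022] [ 0.634 -0.401  0.385]
top loupe 0.48 [257 242 273 262] 216 [0.399 0.077 0.001] [0.437 0.114 0.041]
top dropper_bottle 0.45 [280 136 293 151] 153 [0.685 0.018 0.021] [0.71  0.049 0.073]
top specimen_jar 0.55 [334 142 354 162] 286 [ 0.646 -0.138  0.017] [ 0.686 -0.097  0.065]
```

```bash
python3 - <<'E'
from h import *
a=cv2.imread("pics/top0.png")[100:300,100:460]; cv2.imwrite("pics/topc.png",cv2.resize(a,None,fx=2.2,fy=2.2))
im,d=ctrl.camera("top"); 
P=world("top",d)
# box tops
sel=P[(P[:,2]>.083)&(P[:,2]<.096)&(P[:,1]>.12)&(P[:,1]<.27)&(P[:,0]>.46)&(P[:,0]<.7)]
print("boxes",cv2.minAreaRect(sel[:,:2].astype(np.float32)))
r=[r for r in ctrl.cut_out("top","bookend")][0]; B=world("top",d,r['pixels'])
for nm,s in(("foot>60",B[B[:,2]>.06]),("plate",B[B[:,2]<.012]),("top>84",B[B[:,2]>.084])):
    print(nm,len(s),s.mean(0),cv2.minAreaRect(s[:,:2].astype(np.float32)))
r=[r for r in ctrl.cut_out("top","slumped")][0]; B=world("top",d,r['pixels'])
for lo in np.arange(0,.095,.01):
    s=B[(B[:,2]>lo)&(B[:,2]<lo+.01)]
    if len(s)>20: print(lo.round(3),len(s),np.percentile(s[:,:2],[3,50,97],axis=0).round(3).tolist())
E
```

```text
boxes ((0.5835984349250793, 0.1978210210800171), (0.1447259932756424, 0.21142977476119995), 80.95890045166016)
foot>60 86 [ 0.54085547 -0.09016372  0.08567327] ((0.5410434603691101, -0.09072983264923096), (0.09227467328310013, 0.004324834328144789), 4.011967182159424)
plate 1428 [ 0.54029374 -0.03900855  0.00455762] ((0.5437217950820923, -0.04139178246259689), (0.1056065708398819, 0.11165149509906769), 1.9926116466522217)
top>84 63 [ 0.54195942 -0.09055151  0.09034703] ((0.5418381094932556, -0.09066180139780045), (0.09068596363067627, 0.004130265209823847), 3.8173317909240723)
0.0 31 [[0.473, 0.074], [0.55, 0.096], [0.699, 0.16]]
0.02 168 [[0.471, 0.071], [0.565, 0.088], [0.656, 0.104]]
0.03 266 [[0.473, 0.076], [0.564, 0.093], [0.657, 0.111]]
0.04 282 [[0.475, 0.083], [0.561, 0.102], [0.659, 0.121]]
0.05 283 [[0.477, 0.092], [0.571, 0.108], [0.663, 0.128]]
0.06 317 [[0.478, 0.099], [0.566, 0.118], [0.665, 0.167]]
0.07 609 [[0.481, 0.108], [0.576, 0.141], [0.667, 0.172]]
0.08 622 [[0.482, 0.117], [0.573, 0.139], [0.668, 0.162]]
0.09 103 [[0.486, 0.121], [0.576, 0.136], [0.665, 0.153]]
```

View pics/topc.png

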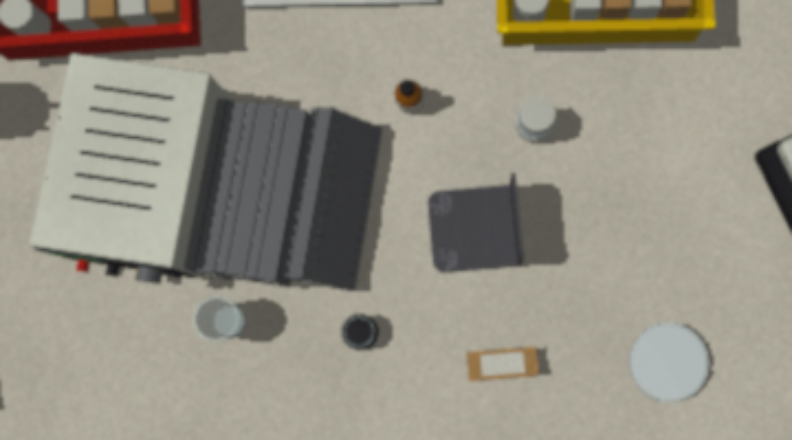

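View pics/scene0.png

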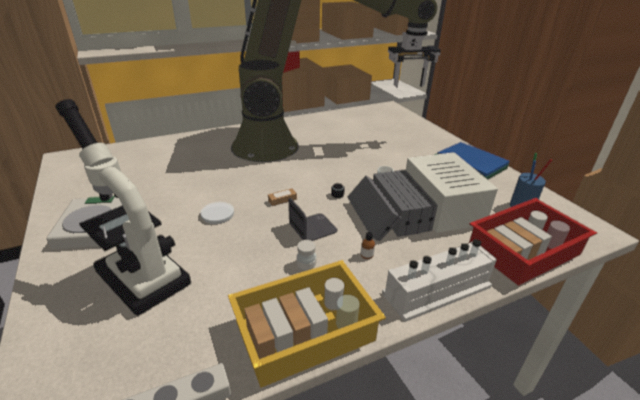

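The top crop shows the row leaning right at the top (yaw about -9°). The slumped box's outer edge runs from about (380,125) to (355,288). The bookend lies at (430–520, 175–270) with its foot plate standing along column 517. The scene view agrees. Next I fit the row frame more precisely.

```bash
cat >> h.py <<'E'
YAW=np.deg2rad(-9.0)
def row(P,yaw=None):
    a=YAW if yaw is None else yaw; c,s=np.cos(a),np.sin(a)
    return np.c_[c*P[:,0]+s*P[:,1],-s*P[:,0]+c*P[:,1],P[:,2]]
E
python3 - <<'E'
from h import *
for cam in("top","scene"):
    im,d=ctrl.camera(cam)
    for n in ("box_c","slumped"):
        for r in ctrl.cut_out(cam,n)[:4]:
            P=world(cam,d,r['pixels'])
            if r['conf']<.5 or P[:,1].mean()<.05: continue
            T=P[(P[:,2]>.086)&(P[:,2]<.096)]
            R=row(T) if n=="box_c" else row(P)
            print(cam,n,len(R),np.percentile(R,[2,50,98],axis=0).round(3).tolist(),cv2.minAreaRect(T[:,:2].astype(np.float32)) if n=="box_c" else "")
            if n=="slumped":
                xs=np.arange(.46,.64,.02); e=[]
                for x in xs:
                    s=R[(abs(R[:,0]-x)<.01)&(R[:,2]>.017)]
                    if len(s)>15: e.append((x,np.percentile(s[:,1],3)))
                e=np.array(e);p=np.polyfit(e[:,0],e[:,1],1);print("outer edge slope deg",np.rad2deg(p[0]),np.polyval(p,.545))
E
```

```text
top box_c 968 [[0.445, 0.253, 0.086], [0.537, 0.269, 0.089], [0.634, 0.286, 0.093]] ((0.5755667090415955, 0.1818404495716095), (0.035620998591184616, 0.19931292533874512), 80.19048309326172)
top box_c 945 [[0.445, 0.323, 0.086], [0.537, 0.34, 0.089], [0.634, 0.356, 0.093]] ((0.5855520367622375, 0.2506333291530609), (0.03530711308121681, 0.19894836843013763), 80.00608825683594)
top box_c 1037 [[0.445, 0.287, 0.086], [0.538, 0.305, 0.089], [0.635, 0.323, 0.093]] ((0.582108736038208, 0.21662941575050354), (0.039561834186315536, 0.19894087314605713), 80.88507843017578)
top slumped 2698 [[0.449, 0.173, 0.021], [0.542, 0.209, 0.07], [0.641, 0.25, 0.091]] 
outer edge slope deg -0.7624559843170853 0.17405636064487373
scene box_c 520 [[0.446, 0.253, 0.086], [0.554, 0.27, 0.089], [0.639, 0.29, 0.091]] ((0.5773356556892395, 0.1841963678598404), (0.03970494493842125, 0.20353096723556519), 80.23027801513672)
scene box_c 483 [[0.445, 0.324, 0.087], [0.549, 0.341, 0.089], [0.639, 0.359, 0.091]] ((0.5863638520240784, 0.2526091933250427), (0.04058990254998207, 0.20252613723278046), 80.9828872680664)
scene box_c 454 [[0.452, 0.289, 0.087], [0.556, 0.306, 0.089], [0.64, 0.325, 0.091]] ((0.5844825506210327, 0.2187127023935318), (0.03889629989862442, 0.1984078735113144), 78.81861877441406)
scene slumped 1733 [[0.457, 0.175, 0.023], [0.578, 0.204, 0.059], [0.647, 0.239, 0.09]] 
outer edge slope deg -0.9071492810455051 0.17581138188756448
```

Call:
{"name": "step_arm", "arguments": {
  "deltas": [
    {"dp": [0,0,0],"twist": 1},
    {"dp": [0,0,0],"twist": 1},
    {"dp": [0,0,0],"twist": 1},
    {"dp": [0,0,0],"twist": 1},
    {"dp": [0,0,0],"twist": 1},
    {"dp": [0,0,0],"twist": 1},
    {"dp": [0,0,0],"twist": 1},
    {"dp": [0,0,0],"twist": 1},
    {"dp": [0,0,0],"twist": 1},
    {"dp": [0,0,0],"twist": 1},
    {"dp": [0,0,0],"twist": 1},
    {"dp": [0,0,0],"twist": 1}
  ]
}}

```text
time_s: 2.85
ee_pos: [0.1322, 0.5339, 0.1759]
eef_rot: [-3.142, 0.0, 2.058]
force: [0.7, -0.7, -0.4]
grip_width: 0.0941
grip_force: 0.0
```

Call:
{"name": "step_arm", "arguments": {
  "deltas": [
    {"dp": [0,0,0],"twist": 1},
    {"dp": [0,0,0],"twist": 1},
    {"dp": [0,0,0],"twist": 1},
    {"dp": [0,0,0],"twist": 1},
    {"dp": [0,0,0],"twist": 1},
    {"dp": [0,0,0],"twist": 1},
    {"dp": [0,0,0],"twist": 1},
    {"dp": [0,0,0],"twist": 1},
    {"dp": [0,0,0],"twist": 1},
    {"dp": [0,0,0],"twist": 0.27},
    {"dp": [0,0,0],"twist": 0}
  ]
}}

```text
time_s: 3.95
ee_pos: [0.1322, 0.5339, 0.176]
eef_rot: [-3.142, -0.0, 1.415]
force: [0.5, -0.1, -0.2]
grip_width: 0.0941
grip_force: 0.0
```

Call:
{"name": "step_arm", "arguments": {
  "deltas": [
    {"dp": [-0.7,0.6,0],"twist": 0.2},
    {"dp": [-0.8,0.8,0],"twist": 0},
    {"dp": [-0.8,0.8,0],"twist": 0},
    {"dp": [-0.8,0.8,0],"twist": 0},
    {"dp": [-0.8,0.8,0],"twist": 0},
    {"dp": [-0.8,0.8,0],"twist": 0},
    {"dp": [-0.8,0.8,0],"twist": 0},
    {"dp": [-0.8,0.8,0],"twist": 0},
    {"dp": [-0.8,0.8,0],"twist": 0},
    {"dp": [-0.8,0.8,0],"twist": 0},
    {"dp": [-0.8,0.8,0],"twist": 0},
    {"dp": [-0.8,0.8,0],"twist": 0}
  ]
}}

```text
time_s: 5.15
ee_pos: [0.4394, 0.0939, 0.1762]
eef_rot: [3.141, -0.0, 1.402]
force: [-0.1, 1.4, 0.3]
grip_width: 0.0938
grip_force: 0.0
```

Call:
{"name": "step_arm", "arguments": {
  "deltas": [
    {"dp": [-0.6,0.8,0],"twist": 0},
    {"dp": [0,0.8,0],"twist": 0},
    {"dp": [0,0.8,0],"twist": 0},
    {"dp": [0,0.5,0],"twist": 0},
    {"dp": [0,0,0],"twist": 0},
    {"dp": [0,0,0],"twist": 0},
    {"dp": [0,0,0],"twist": 0}
  ]
}}

```text
time_s: 5.85
ee_pos: [0.5482, 0.0526, 0.1761]
eef_rot: [3.142, -0.0, 1.401]
force: [-0.2, -0.6, 1.2]
grip_width: 0.094
grip_force: 0.0
```

Call:
{"name": "step_arm", "arguments": {
  "deltas": [
    {"dp": [0,0.2,0.8],"twist": 0},
    {"dp": [0,0,0.9],"twist": 0},
    {"dp": [0,0,0.9],"twist": 0},
    {"dp": [0,0,0.8],"twist": 0},
    {"dp": [0,0,0.6],"twist": 0},
    {"dp": [0,0,0.25],"twist": 0},
    {"dp": [0,0,0],"twist": 0}
  ]
}}

```text
time_s: 6.55
ee_pos: [0.556, 0.0512, 0.0056]
eef_rot: [-3.14, 0.0, 1.4]
force: [0.0, -0.3, 0.7]
grip_width: 0.0939
grip_force: 0.0
```

Call:
{"name": "step_arm", "arguments": {
  "deltas": [
    {"dp": [0.25,0,0],"twist": 0},
    {"dp": [0.25,0,0],"twist": 0},
    {"dp": [0.2,0,0],"twist": 0},
    {"dp": [0.2,0,0],"twist": 0},
    {"dp": [0.1,0,0],"twist": 0},
    {"dp": [0.1,0,0],"twist": 0}
  ]
}}

```text
time_s: 7.15
ee_pos: [0.5634, 0.0896, 0.0062]
eef_rot: [-3.14, 0.009, 1.401]
force: [-12.0, -58.2, 12.2]
grip_width: 0.0938
grip_force: 27.2
```

Call:
{"name": "step_arm", "arguments": {
  "deltas": [
    {"dp": [0,0,0],"twist": 0},
    {"dp": [0,0,0],"twist": 0}
  ]
}}

```text
time_s: 7.35
ee_pos: [0.5634, 0.0892, 0.0061]
eef_rot: [-3.14, 0.009, 1.4]
force: [-9.0, -40.3, 9.5]
grip_width: 0.094
grip_force: 19.2
```

```bash
cat >> h.py <<'E'
YAW=np.deg2rad(-9.7)
def look(tag,win=None):
    im,d=ctrl.camera("scene"); im2,d2=ctrl.camera("top")
    a=cv2.resize(im[140:280,260:460],(400,280),interpolation=3); b=cv2.resize(im2[120:260,160:360],(400,280),interpolation=3)
    cv2.imwrite(f"pics/{tag}.png",np.hstack([a,b])[:,:,::-1])
    return d,d2
E
python3 - <<'E'
from h import *
d,d2=look("p1"); o=ctrl.get_obs(); print(o['force'],o['ee_pos'],row(o['ee_pos'][None]),o['qpos'],o['tau'])
for n in("box_c","slumped"):
    for r in ctrl.cut_out("scene",n)[:3]:
        R=row(world("scene",d,r['pixels'])); print(n,r['conf'],np.percentile(R,[2,50,98],axis=0).round(3).tolist())
E
```

```text
[ -8.91859372 -40.67962508   9.2850905 ] [0.56339096 0.08919946 0.00613387] [[0.54030726 0.18284961 0.00613387]] [ 0.09689378  0.53994948  1.60897622 -0.00921781  0.99643606  0.27309219] [ 21.8890357  -57.41794825 -32.93849587   8.95608544  -3.27983536
   0.08825595]
box_c 0.87 [[0.447, 0.332, 0.013], [0.605, 0.348, 0.088], [0.637, 0.364, 0.091]]
box_c 0.73 [[0.512, 0.26, 0.012], [0.623, 0.275, 0.084], [0.638, 0.292, 0.091]]
box_c 0.6 [[0.448, 0.297, 0.008], [0.608, 0.313, 0.088], [0.639, 0.331, 0.091]]
slumped 0.63 [[0.492, 0.181, 0.013], [0.612, 0.213, 0.056], [0.645, 0.26, 0.09]]
```

View pics/p1.png

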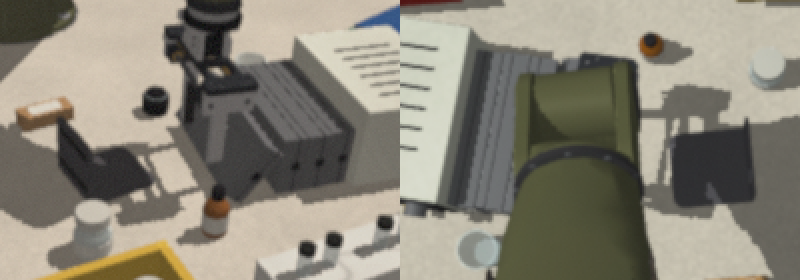

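The box is jamming: it has moved only about 8 mm, and the push is at 40 N. In the view it still leans, with the fingers against its lower edge. I'll back off and push in and down together, so the force runs along the box's underside.

Call:
{"name": "step_arm", "arguments": {
  "deltas": [
    {"dp": [-0.15,0,0],"twist": 0},
    {"dp": [-0.15,0,-0.2],"twist": 0},
    {"dp": [0,0,0],"twist": 0}
  ]
}}

```text
time_s: 7.85
ee_pos: [0.5628, 0.0825, 0.0153]
eef_rot: [3.14, -0.001, 1.4]
force: [-0.0, 0.1, -0.1]
grip_width: 0.0941
grip_force: 0.0
```

```bash
python3 - <<'E'
from h import *
d,d2=look("p2"); o=ctrl.get_obs(); print(o['force'],row(o['ee_pos'][None]))
for cam,dd in(("scene",d),):
  for r in ctrl.cut_out(cam,"slumped")[:2]:
    R=row(world(cam,dd,r['pixels'])); R=R[(R[:,0]>.61)&(R[:,0]<.645)]
    for z in np.arange(0,.1,.01):
        s=R[(R[:,2]>z)&(R[:,2]<=z+.01)]
        if len(s)>5: print(z.round(2),len(s),np.percentile(s[:,1],[5,50,95]).round(3))
    print()
E
```

```text
[-0.17835657 -0.42817051 -0.61387428] [[0.54041642 0.17657792 0.01444146]]
0.01 25 [0.191 0.203 0.214]
0.02 56 [0.182 0.198 0.221]
0.03 83 [0.186 0.192 0.228]
0.04 80 [0.193 0.2   0.237]
0.05 86 [0.201 0.21  0.243]
0.06 87 [0.208 0.218 0.253]
0.07 92 [0.217 0.225 0.256]
0.08 78 [0.225 0.232 0.247]
0.09 8 [0.23  0.233 0.235]
```

View pics/p2.png

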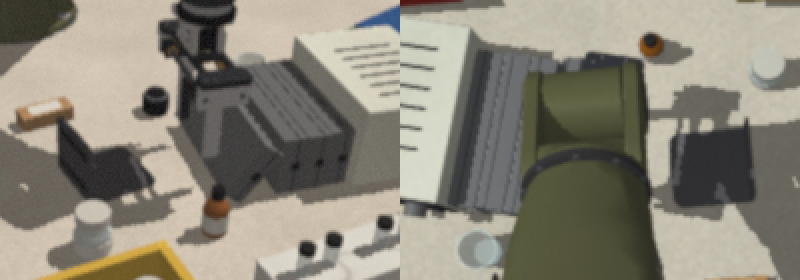

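Call:
{"name": "step_arm", "arguments": {
  "deltas": [
    {"dp": [0.08,0,0.02],"twist": 0},
    {"dp": [0.06,0,0.02],"twist": 0},
    {"dp": [0.06,0,0.04],"twist": 0},
    {"dp": [0,0,0],"twist": 0}
  ]
}}

```text
time_s: 8.4
ee_pos: [0.5635, 0.0906, 0.0106]
eef_rot: [-3.142, 0.0, 1.4]
force: [-0.1, -1.8, 2.7]
grip_width: 0.094
grip_force: 1.4
```

```bash
python3 - <<'E'
from h import *
o=ctrl.get_obs(); print(o['force'],o['moment'],row(o['ee_pos'][None]))
c,s=np.cos(YAW),np.sin(YAW); 
for k in('force','moment'): print(k,row(o[k][None]).round(2))
E
```

```text
[-0.147001  -1.8145986  2.7383953] [-0.35760614  0.17653115  0.01107335] [[0.54019147 0.18423966 0.01064866]]
force [[ 0.16 -1.81  2.74]]
moment [[-0.38  0.11  0.01]]
```

Call:
{"name": "step_arm", "arguments": {
  "deltas": [
    {"dp": [0.08,0,0.04],"twist": 0},
    {"dp": [0.08,0,0.04],"twist": 0},
    {"dp": [0.08,0,0.04],"twist": 0},
    {"dp": [0,0,0],"twist": 0}
  ]
}}

```text
time_s: 8.8
ee_pos: [0.5643, 0.0929, 0.0092]
eef_rot: [-3.14, 0.011, 1.4]
force: [-30.0, -54.7, 51.2]
grip_width: 0.094
grip_force: 39.2
```

```bash
python3 - <<'E'
from h import *
o=ctrl.get_obs(); print(o['qpos'],row(o['ee_pos'][None]))
for k in('force','moment'): print(k,row(o[k][None]).round(2))
d,d2=look("p3")
for cam,dd in(("scene",d),):
  for r in ctrl.cut_out(cam,"slumped")[:1]:
    R=row(world(cam,dd,r['pixels'])); R=R[(R[:,0]>.61)&(R[:,0]<.645)]
    for z in np.arange(0.01,.1,.01):
        s=R[(R[:,2]>z)&(R[:,2]<=z+.01)]
        if len(s)>5: print(z.round(2),len(s),np.percentile(s[:,1],[5,50,95]).round(3))
im,dw=ctrl.camera("wrist"); cv2.imwrite("pics/w3.png",im[:,:,::-1])
E
```

```text
[ 0.10450598  0.53871173  1.6024177  -0.01221281  1.00470601  0.28191594] [[0.54062403 0.18664067 0.00916707]]
force [[-20.4  -58.95  51.15]]
moment [[-11.48   3.86   0.27]]
0.01 23 [0.194 0.204 0.217]
0.02 51 [0.183 0.195 0.218]
0.03 83 [0.187 0.195 0.229]
0.04 80 [0.195 0.202 0.234]
0.05 80 [0.202 0.209 0.24 ]
0.06 82 [0.209 0.217 0.251]
0.07 89 [0.217 0.224 0.253]
0.08 68 [0.226 0.231 0.246]
0.09 12 [0.232 0.233 0.236]
```

View pics/w3.png

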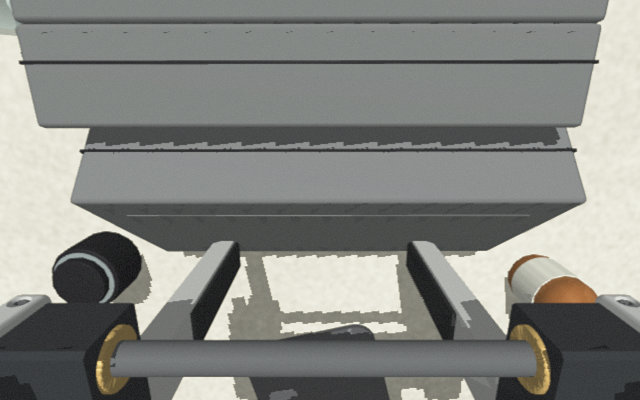

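The wrist view shows the slumped box's lower edge at row ~250, with both fingertips at (225,242) and (420,242) right on it. I'll measure the contact geometry from the wrist depth.

```bash
python3 - <<'E'
from h import *
o=ctrl.get_obs(); im,d=ctrl.camera("wrist"); c=ctrl.get_calibration("wrist")
v,u=np.nonzero(d>0); z=d[v,u]
P=np.c_[(u-c['cx'])/c['fx']*z,(v-c['cy'])/c['fy']*z,z,np.ones(len(z))]@np.array(c['hand_eye']).T
print(np.array(c['hand_eye']).round(3), o['force'])
P=P[:,:3]; H=o['ee_pos'][2]-P[:,2]  # height
print("tool x=row y rel TCP; heights")
m=abs(P[:,1])<.035
for h in np.arange(-.005,.1,.008):
    s=P[m&(H>h)&(H<=h+.008)&(P[:,0]<.06)&(P[:,0]>-.1)]
    if len(s)>5: print("box",h.round(3),len(s),np.percentile(s[:,0],[1,10,50,90]).round(4))
for sg in(1,-1):
  m=(sg*P[:,1]>.045)&(sg*P[:,1]<.062)
  for h in np.arange(-.005,.08,.008):
    s=P[m&(H>h)&(H<=h+.008)&(abs(P[:,0])<.05)]
    if len(s)>5: print("fing",sg,h.round(3),len(s),np.percentile(s[:,0],[1,50,99]).round(4),np.percentile(s[:,1],[1,99]).round(4))
E
```

```text
[[-0.    -0.959 -0.283  0.081]
 [ 1.    -0.    -0.001  0.001]
 [ 0.001 -0.283  0.959 -0.208]
 [ 0.     0.     0.     1.   ]] [-29.73974808 -54.26837768  51.7365447 ]
tool x=row y rel TCP; heights
box -0.005 8676 [-0.0871 -0.0808 -0.0517 -0.0242]
box 0.003 11 [-0.0854 -0.085  -0.0823 -0.0781]
box 0.019 278 [-0.007  -0.0067 -0.005  -0.0035]
box 0.027 412 [-0.0032 -0.003   0.0002  0.002 ]
box 0.035 528 [0.0022 0.0033 0.0053 0.0077]
box 0.043 635 [0.0083 0.009  0.0115 0.0139]
box 0.051 727 [0.0142 0.0151 0.0174 0.0197]
box 0.059 865 [0.0201 0.0208 0.0234 0.0258]
box 0.067 1027 [0.0261 0.0269 0.0295 0.0316]
box 0.075 4780 [0.0324 0.0346 0.0552 0.059 ]
box 0.083 6352 [0.0389 0.0412 0.0472 0.052 ]
fing 1 -0.005 880 [-0.0498 -0.0354 -0.0181] [0.0452 0.0616]
fing 1 0.019 26 [-0.007  -0.0054 -0.0033] [0.0452 0.0511]
fing 1 0.027 23 [-0.0032 -0.0013  0.0019] [0.0451 0.0495]
fing 1 0.035 121 [-0.0091  0.0034  0.0085] [0.0454 0.0618]
fing 1 0.043 394 [-0.0086  0.0083  0.014 ] [0.0455 0.0615]
fing 1 0.051 466 [-0.0087  0.0083  0.02  ] [0.0454 0.0613]
fing 1 0.059 540 [-0.0087  0.0084  0.026 ] [0.0455 0.0617]
fing 1 0.067 640 [-0.0085  0.0084  0.0322] [0.0454 0.0617]
fing 1 0.075 786 [-0.0085  0.0086  0.0388] [0.0455 0.0616]
fing -1 -0.005 846 [-0.0497 -0.0359 -0.0182] [-0.0617 -0.0452]
fing -1 0.019 17 [-0.0068 -0.0062 -0.0043] [-0.0503 -0.0453]
fing -1 0.027 22 [-0.0032 -0.0015  0.0021] [-0.0486 -0.0452]
fing -1 0.035 103 [-0.009   0.0028  0.0079] [-0.0618 -0.0453]
fing -1 0.043 400 [-0.0085  0.0083  0.0141] [-0.0618 -0.0455]
fing -1 0.051 464 [-0.0088  0.0085  0.02  ] [-0.0616 -0.0455]
fing -1 0.059 541 [-0.0084  0.0084  0.0259] [-0.0613 -0.0456]
fing -1 0.067 635 [-0.0084  0.0085  0.0322] [-0.0615 -0.0453]
fing -1 0.075 796 [-0.0084  0.0085  0.0384] [-0.0617 -0.0453]
```

The finger surfaces in the depth image end about 37 mm above the table, though the reported TCP z is 9 mm. They're pressing the sloping face, not the foot edge, so open fingers probably retract. I'll back off and check at two openings.

Call:
{"name": "step_arm", "arguments": {
  "deltas": [
    {"dp": [-0.3,0,-0.05],"twist": 0},
    {"dp": [-0.5,0,-0.1],"twist": 0},
    {"dp": [-0.2,0,0],"twist": 0},
    {"dp": [0,0,0],"twist": 0}
  ]
}}

```text
time_s: 9.45
ee_pos: [0.5583, 0.0599, 0.0118]
eef_rot: [-3.141, -0.0, 1.399]
force: [-0.3, -0.0, -0.2]
grip_width: 0.094
grip_force: 0.0
```

```bash
cat > tip.py <<'E'
from h import *
def tip(tag=None):
    o=ctrl.get_obs(); im,d=ctrl.camera("wrist"); c=ctrl.get_calibration("wrist")
    if tag: cv2.imwrite(f"pics/{tag}.png",im[:,:,::-1])
    v,u=np.nonzero(d>0); z=d[v,u]
    P=(np.c_[(u-c['cx'])/c['fx']*z,(v-c['cy'])/c['fy']*z,z,np.ones(len(z))]@np.array(c['hand_eye']).T)[:,:3]
    H=o['ee_pos'][2]-P[:,2]; w=o['grip_width']/2
    print(row(o['ee_pos'][None]).round(4),o['grip_width'],o['force'].round(1))
    for sg in(1,-1):
        s=P[(sg*P[:,1]>w-.003)&(sg*P[:,1]<w+.013)&(P[:,2]>-.09)&(P[:,2]<.012)&(abs(P[:,0])<.012)&(H>.006)]
        print("finger",sg,len(s),"z max (tool)",np.percentile(s[:,2],[50,95,99.5]).round(4),"x",np.percentile(s[:,0],[1,99]).round(4))
tip(__import__('sys').argv[1])
E
python3 tip.py w4
```

```text
[[0.5402 0.1531 0.0118]] 0.09404812732895332 [-0.3 -0.  -0.2]
finger 1 2976 z max (tool) [-0.0679 -0.035  -0.0291] x [-0.0089  0.0089]
finger -1 2968 z max (tool) [-0.0678 -0.035  -0.029 ] x [-0.0089  0.0089]
```

Call:
{"name": "step_arm", "arguments": {
  "deltas": [
    {"dp": [0,0,0],"twist": 0},
    {"dp": [0,0,0],"twist": 0},
    {"dp": [0,0,0],"twist": 0},
    {"dp": [0,0,0],"twist": 0},
    {"dp": [0,0,0],"twist": 0}
  ],
  "gripper": 0
}}

```text
time_s: 10.0
ee_pos: [0.5583, 0.0606, 0.0119]
eef_rot: [-3.142, 0.0, 1.4]
force: [0.4, 0.5, -0.3]
grip_width: 0.0573
grip_force: 0.0
```

```bash
python3 tip.py w5
```

```text
[[0.5401 0.1538 0.0119]] 0.05728401226283619 [ 0.4  0.5 -0.3]
finger 1 2409 z max (tool) [-0.0679 -0.0352 -0.029 ] x [-0.0087  0.009 ]
finger -1 2414 z max (tool) [-0.068  -0.0356 -0.0289] x [-0.0088  0.009 ]
```

View pics/w5.png

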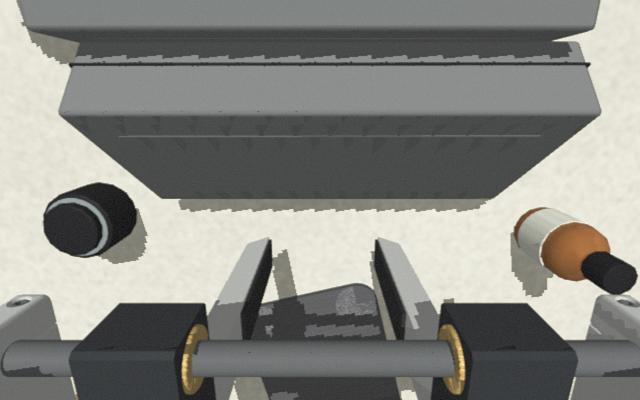

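The fingers stay parallel and end 29 mm short of the reported TCP at both openings. In the view they clear the box edge (row ~197). Before going lower I need the height of the gripper body's underside.

```bash
python3 - <<'E'
from h import *
o=ctrl.get_obs(); im,d=ctrl.camera("wrist"); c=ctrl.get_calibration("wrist")
HE=np.array(c['hand_eye'])
def pt(u,v):
    z=d[v,u]; return (HE@[(u-c['cx'])/c['fx']*z,(v-c['cy'])/c['fy']*z,z,1])[:3].round(4)
for u,v in[(140,300),(140,306),(140,315),(140,330),(140,345),(140,370),(140,395),(30,300),(30,320),(30,390),(320,345),(320,360),(265,242),(262,246),(258,252),(240,300),(222,340),(380,242)]: print(u,v,pt(u,v))
# scene camera: gripper points above the box, in tool heights
im,d=ctrl.camera("scene"); P=world("scene",d); R=row(P)-row(o['ee_pos'][None])
m=(abs(R[:,0])<.12)&(abs(R[:,1])<.05)&(R[:,2]>.0)
for h in np.arange(.01,.2,.01):
    s=R[m&(R[:,2]>h)&(R[:,2]<=h+.01)]; s=s[s[:,1]<.02]
    if len(s)>3: print(h.round(2),len(s),np.percentile(s[:,0],[2,98]).round(3),np.percentile(s[:,1],[2,98]).round(3))
E
```

```text
140 300 [-0.0577 -0.1316  0.0126]
140 306 [ 0.0327 -0.0441 -0.1332]
140 315 [ 0.0326 -0.0424 -0.1366]
140 330 [ 0.0328 -0.0394 -0.1424]
140 345 [ 0.032  -0.0375 -0.1464]
140 370 [ 0.0282 -0.0367 -0.1492]
140 395 [ 0.0222 -0.0374 -0.1496]
30 300 [ 0.0325 -0.0736 -0.1302]
30 320 [ 0.0291 -0.0716 -0.1337]
30 390 [ 0.0119 -0.0723 -0.138 ]
320 345 [ 0.0275  0.0002 -0.1407]
320 360 [ 0.0254  0.0002 -0.1431]
265 242 [ 0.0085 -0.0301 -0.0364]
262 246 [ 0.008  -0.031  -0.0405]
258 252 [ 0.0084 -0.0316 -0.0488]
240 300 [ 0.0084 -0.0307 -0.092 ]
222 340 [ 0.0268 -0.023  -0.1382]
380 242 [ 0.0082  0.0313 -0.0358]
0.03 26 [-0.03   0.036] [-0.009  0.01 ]
0.04 48 [-0.033  0.039] [-0.009  0.01 ]
0.05 45 [-0.031  0.04 ] [-0.009  0.011]
0.06 45 [-0.033  0.04 ] [-0.009  0.009]
0.07 46 [-0.037  0.039] [-0.009  0.009]
0.08 33 [-0.031  0.04 ] [-0.009  0.009]
0.09 23 [0.03 0.04] [-0.009  0.01 ]
0.12 22 [-0.073  0.082] [-0.027  0.017]
0.13 123 [-0.078  0.082] [-0.033  0.018]
0.14 170 [-0.075  0.083] [-0.033  0.017]
0.15 135 [-0.075  0.089] [-0.033  0.018]
0.16 233 [-0.083  0.09 ] [-0.033  0.018]
0.17 308 [-0.08  0.09] [-0.031  0.019]
0.18 73 [-0.033  0.019] [-0.019  0.019]
0.19 63 [-0.004  0.02 ] [-0.019  0.017]
```

The scene camera agrees: the whole gripper sits 29 mm above the reported TCP, so tip z = TCP z + 0.029. I'll lower to a tip height of about 6 mm and push at the foot edge.

Call:
{"name": "step_arm", "arguments": {
  "deltas": [
    {"dp": [0,0,0.5],"twist": 0},
    {"dp": [0,0,0.36],"twist": 0},
    {"dp": [0.25,0,0],"twist": 0},
    {"dp": [0.2,0,0],"twist": 0},
    {"dp": [0.1,0,0],"twist": 0},
    {"dp": [0.1,0,0],"twist": 0}
  ]
}}

```text
time_s: 10.75
ee_pos: [0.5621, 0.0857, -0.0228]
eef_rot: [-3.14, 0.002, 1.4]
force: [-2.4, -8.6, -7.7]
grip_width: 0.0472
grip_force: 4.2
```

Call:
{"name": "step_arm", "arguments": {
  "deltas": [
    {"dp": [0.1,0,0],"twist": 0},
    {"dp": [0.1,0,0],"twist": 0},
    {"dp": [0.1,0,0],"twist": 0},
    {"dp": [0.1,0,0],"twist": 0}
  ]
}}

```text
time_s: 11.15
ee_pos: [0.5656, 0.1023, -0.0221]
eef_rot: [3.141, 0.0, 1.4]
force: [-0.9, -2.7, -3.7]
grip_width: 0.0472
grip_force: 1.7
```

Call:
{"name": "step_arm", "arguments": {
  "deltas": [
    {"dp": [0.1,0,0],"twist": 0},
    {"dp": [0.1,0,0],"twist": 0},
    {"dp": [0.1,0,0],"twist": 0},
    {"dp": [0.1,0,0],"twist": 0},
    {"dp": [0,0,0],"twist": 0}
  ]
}}

```text
time_s: 11.65
ee_pos: [0.5685, 0.1181, -0.0222]
eef_rot: [3.141, -0.0, 1.4]
force: [-0.3, -0.5, 1.5]
grip_width: 0.0471
grip_force: 0.7
```

Call:
{"name": "step_arm", "arguments": {
  "deltas": [
    {"dp": [0.06,0,0],"twist": 0},
    {"dp": [0.04,0,0],"twist": 0},
    {"dp": [0,0,0],"twist": 0}
  ]
}}

```text
time_s: 11.95
ee_pos: [0.5691, 0.121, -0.0221]
eef_rot: [3.141, 0.001, 1.4]
force: [-1.0, -9.5, 3.1]
grip_width: 0.0469
grip_force: 4.4
```

Call:
{"name": "step_arm", "arguments": {
  "deltas": [
    {"dp": [-0.2,0,0],"twist": 0},
    {"dp": [-0.5,0,0],"twist": 0},
    {"dp": [-0.3,0,-0.5],"twist": -0.4},
    {"dp": [0,0,-0.8],"twist": -1},
    {"dp": [0,0,-0.7],"twist": -1},
    {"dp": [0,0,-0.2],"twist": -1},
    {"dp": [0,0,0],"twist": 0}
  ]
}}

```text
time_s: 12.65
ee_pos: [0.5628, 0.0823, 0.0671]
eef_rot: [3.139, -0.001, 1.638]
force: [-0.2, 0.0, 0.2]
grip_width: 0.0469
grip_force: 0.0
```

```bash
python3 - <<'E'
from h import *
o=ctrl.get_obs(); print(o['ee_pos'],o['eef_rot'],row(o['ee_pos'][None]),o['force'])
d,d2=look("p4")
im,dw=ctrl.camera("wrist")
for n in ("box_c","slumped"):
  for r in ctrl.cut_out("scene",n)[:4]:
    R=row(world("scene",d,r['pixels'])); T=R[R[:,2]>.084]
    if r['conf']>.4: print(n,r['conf'],np.percentile(T,[2,50,98],axis=0).round(3).tolist(),cv2.minAreaRect(T[:,:2].astype(np.float32))[1:])
for cam,dd in(("scene",d),("top",d2)):
  P=world(cam,dd); P=P[(P[:,0]>.47)&(P[:,0]<.61)&(P[:,1]>-.12)&(P[:,1]<-.06)&(P[:,2]>.05)&(P[:,2]<.095)]
  if len(P)>20: print(cam,len(P),P.mean(0),P.max(0),cv2.minAreaRect(P[:,:2].astype(np.float32)))
E
```

```text
[0.56282271 0.08227394 0.06705015] [ 3.13860184e+00 -5.70200224e-04  1.63836085e+00] [[0.54091401 0.17592736 0.06705015]] [-0.20946687  0.0473389   0.17833366]
box_c 0.85 [[0.447, 0.332, 0.086], [0.56, 0.348, 0.089], [0.635, 0.362, 0.091]] ((0.1950564831495285, 0.03351418673992157), 0.5298756957054138)
box_c 0.66 [[0.515, -0.006, 0.084], [0.561, 0.005, 0.089], [0.596, 0.015, 0.093]] ((0.08969924598932266, 0.005934585817158222), 13.307210922241211)
box_c 0.63 [[0.444, 0.294, 0.086], [0.552, 0.312, 0.089], [0.637, 0.33, 0.092]] ((0.10886987298727036, 0.19962774217128754), 68.89087677001953)
box_c 0.59 [[0.461, 0.262, 0.086], [0.558, 0.278, 0.089], [0.637, 0.294, 0.091]] ((0.18793155252933502, 0.03643515706062317), 0.5109519958496094)
slumped 0.72 [[0.471, 0.225, 0.085], [0.571, 0.242, 0.089], [0.644, 0.259, 0.091]] ((0.18951937556266785, 0.06649632006883621), 0.27350282669067383)
scene 263 [ 0.54995093 -0.09031913  0.07250499] [ 0.5960713  -0.08383716  0.09307231] ((0.5449476838111877, -0.08966796100139618), (0.10219337046146393, 0.006365665700286627), 4.380485534667969)
top 95 [ 0.54342883 -0.08998512  0.08311366] [ 0.59341555 -0.08575738  0.09408621] ((0.5441422462463379, -0.09041501581668854), (0.09886924177408218, 0.0042303684167563915), 3.9447431564331055)
```

View pics/p4.png

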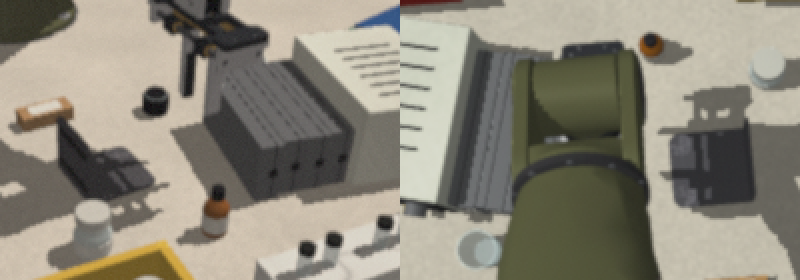

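The slumped box now stands flat against the row; in the left panel four boxes are upright at about (220–350, 60–200). Next is the bookend foot plate, at yaw 4.1° with its top at (0.544, -0.090).

Call:
{"name": "step_arm", "arguments": {
  "deltas": [
    {"dp": [-0.8,-0.2,0.1],"twist": 0},
    {"dp": [-0.9,-0.3,0.1],"twist": 0},
    {"dp": [-0.9,-0.26,0.1],"twist": 0},
    {"dp": [-0.8,0,0.1],"twist": 0},
    {"dp": [-0.35,0,0],"twist": 0},
    {"dp": [0,0,0],"twist": 0}
  ]
}}

```text
time_s: 13.5
ee_pos: [0.5416, -0.0707, 0.0492]
eef_rot: [-3.141, -0.0, 1.635]
force: [0.2, 0.8, -1.0]
grip_width: 0.0468
grip_force: 0.0
```

Call:
{"name": "step_arm", "arguments": {
  "deltas": [
    {"dp": [-0.15,0,0],"twist": 0},
    {"dp": [-0.15,0,0],"twist": 0},
    {"dp": [-0.1,0,0],"twist": 0},
    {"dp": [-0.1,0,0],"twist": 0}
  ]
}}

```text
time_s: 13.9
ee_pos: [0.5431, -0.0892, 0.0495]
eef_rot: [-3.141, -0.0, 1.638]
force: [0.4, 1.4, -1.4]
grip_width: 0.0469
grip_force: 0.8
```

```bash
cat > be.py <<'E'
from h import *
im,d=ctrl.camera("scene"); r=ctrl.cut_out("scene","bookend")[:2]
for q in r:
    R=world("scene",d,q['pixels']); print(q['conf'],len(R))
    for y in np.arange(-.25,.2,.012):
        s=R[(R[:,1]>y)&(R[:,1]<=y+.012)&(R[:,0]<.62)]
        if len(s)>5: print(y.round(3),len(s),np.percentile(s[:,2],[5,50,95]).round(3))
E
python3 be.py
```

```text
0.55 1132
-0.106 303 [0.017 0.062 0.091]
-0.094 117 [0.001 0.017 0.051]
-0.082 29 [0.005 0.007 0.008]
-0.07 71 [0.006 0.008 0.01 ]
-0.058 105 [0.008 0.01  0.012]
-0.046 110 [0.009 0.011 0.013]
-0.034 103 [0.01  0.013 0.015]
-0.022 108 [0.011 0.015 0.017]
-0.01 107 [0.013 0.016 0.018]
0.002 76 [0.014 0.017 0.019]
```

It is tipping: the upright plate is at about 8°. I'll follow the arc.

Call:
{"name": "step_arm", "arguments": {
  "deltas": [
    {"dp": [-0.12,0,0.02],"twist": 0},
    {"dp": [-0.12,0,0.03],"twist": 0},
    {"dp": [-0.12,0,0.03],"twist": 0},
    {"dp": [-0.12,0,0.04],"twist": 0},
    {"dp": [-0.12,0,0.04],"twist": 0},
    {"dp": [-0.12,0,0.05],"twist": 0},
    {"dp": [-0.12,0,0.06],"twist": 0},
    {"dp": [-0.12,0,0.08],"twist": 0},
    {"dp": [-0.12,0,0.09],"twist": 0}
  ]
}}

```text
time_s: 14.9
ee_pos: [0.5459, -0.1331, 0.0316]
eef_rot: [-3.141, 0.0, 1.637]
force: [1.1, -0.7, -0.3]
grip_width: 0.0471
grip_force: 0.2
```

```bash
python3 be.py
```

```text
0.59 786
```

```bash
cat > be2.py <<'E'
from h import *
d,d2=look("b%d"%int(ctrl.get_obs()['time_s']*100)); o=ctrl.get_obs(); print(o['time_s'],o['force'].round(1))
for cam,dd in(("scene",d),("top",d2)):
    R=world(cam,dd); R=R[(R[:,0]>.49)&(R[:,0]<.6)&(R[:,2]>.003)&(R[:,2]<.115)&(R[:,1]<.06)&(R[:,1]>-.25)]
    print(cam)
    for y in np.arange(-.25,.06,.012):
        s=R[(R[:,1]>y)&(R[:,1]<=y+.012)]
        if len(s)>5: print(y.round(3),len(s),np.percentile(s[:,2],[5,50,95]).round(3))
E
python3 be2.py; ls pics
```

```text
15.1 [ 0.2 -0.3  0.7]
scene
-0.226 8 [0.003 0.003 0.004]
-0.19 7 [0.003 0.004 0.004]
-0.166 7 [0.003 0.003 0.004]
-0.154 95 [0.004 0.068 0.104]
-0.142 214 [0.032 0.082 0.112]
-0.13 128 [0.004 0.069 0.108]
-0.118 39 [0.021 0.029 0.037]
-0.106 39 [0.011 0.018 0.024]
-0.094 114 [0.006 0.011 0.016]
-0.082 162 [0.013 0.02  0.027]
-0.07 161 [0.024 0.031 0.038]
-0.058 162 [0.034 0.041 0.048]
-0.046 163 [0.046 0.053 0.059]
-0.034 164 [0.057 0.063 0.07 ]
-0.022 81 [0.063 0.071 0.074]
0.002 6 [0.003 0.004 0.004]
0.014 6 [0.003 0.003 0.004]
0.038 9 [0.003 0.004 0.004]
top
-0.25 17 [0.003 0.004 0.006]
-0.238 11 [0.003 0.004 0.006]
-0.106 7 [0.017 0.021 0.024]
-0.082 27 [0.015 0.02  0.025]
-0.07 99 [0.024 0.031 0.037]
-0.058 128 [0.036 0.043 0.05 ]
-0.046 187 [0.047 0.053 0.061]
-0.034 184 [0.058 0.065 0.071]
-0.022 105 [0.004 0.072 0.076]
-0.01 29 [0.003 0.004 0.006]
0.002 31 [0.003 0.004 0.007]
0.014 22 [0.003 0.004 0.006]
0.026 36 [0.003 0.004 0.006]
0.038 29 [0.003 0.004 0.007]
0.05 28 [0.003 0.004 0.006]
b1500.png
p1.png
p2.png
p3.png
p4.png
scene0.png
top0.png
topc.png
w3.png
w4.png
w5.png
```

It is at about 42°; I'll continue past 55°.

Call:
{"name": "step_arm", "arguments": {
  "deltas": [
    {"dp": [-0.12,0,0.09],"twist": 0},
    {"dp": [-0.12,0,0.11],"twist": 0},
    {"dp": [-0.12,0,0.12],"twist": 0},
    {"dp": [-0.12,0,0.12],"twist": 0},
    {"dp": [0,0,0],"twist": 0}
  ]
}}

```text
time_s: 15.6
ee_pos: [0.5467, -0.1523, 0.0134]
eef_rot: [-3.14, -0.0, 1.637]
force: [-0.4, -0.4, -0.3]
grip_width: 0.0469
grip_force: 0.0
```

```bash
python3 be2.py|grep -A30 -i scene|sed '/top/,$d'
```

```text
scene
-0.238 10 [0.003 0.003 0.005]
-0.226 7 [0.003 0.004 0.005]
-0.214 6 [0.003 0.003 0.004]
-0.202 9 [0.003 0.003 0.004]
-0.19 37 [0.003 0.004 0.007]
-0.178 101 [0.003 0.005 0.007]
-0.166 253 [0.004 0.048 0.095]
-0.154 227 [0.004 0.05  0.101]
-0.142 103 [0.004 0.005 0.093]
-0.13 84 [0.004 0.006 0.008]
-0.118 99 [0.004 0.006 0.008]
-0.106 310 [0.005 0.031 0.084]
-0.094 180 [0.01  0.053 0.104]
-0.034 7 [0.003 0.003 0.004]
-0.022 7 [0.003 0.004 0.004]
-0.01 10 [0.003 0.004 0.005]
0.002 6 [0.003 0.004 0.004]
0.026 6 [0.003 0.003 0.005]
0.038 7 [0.003 0.003 0.004]
```

The bookend now stands on its foot (upright at y ≈ -0.096), and the fingers are already above its foot on the far side. I'll turn to the row's yaw, lower the tip to 20 mm and push.

Call:
{"name": "step_arm", "arguments": {
  "deltas": [
    {"dp": [0,0,0],"twist": 1},
    {"dp": [0,0,0],"twist": 1},
    {"dp": [0,0,0],"twist": 1},
    {"dp": [0,-0.3,0.25],"twist": 0.37},
    {"dp": [0,0,0.3],"twist": 0},
    {"dp": [0,0,0],"twist": 0}
  ]
}}

```text
time_s: 16.3
ee_pos: [0.5347, -0.1498, -0.009]
eef_rot: [-3.14, -0.0, 1.403]
force: [0.6, -0.3, 0.7]
grip_width: 0.0471
grip_force: 0.0
```

Call:
{"name": "step_arm", "arguments": {
  "deltas": [
    {"dp": [0.3,0,0],"twist": 0},
    {"dp": [0.3,0,0],"twist": 0},
    {"dp": [0.2,0,0],"twist": 0},
    {"dp": [0.15,0,0],"twist": 0},
    {"dp": [0.15,0,0],"twist": 0},
    {"dp": [0.15,0,0],"twist": 0},
    {"dp": [0.15,0,0],"twist": 0},
    {"dp": [0.15,0,0],"twist": 0}
  ]
}}

```text
time_s: 17.1
ee_pos: [0.546, -0.089, -0.0073]
eef_rot: [3.141, 0.0, 1.402]
force: [-0.6, -2.6, 0.7]
grip_width: 0.0468
grip_force: 1.6
```

```bash
cat > be3.py <<'E'
from h import *
t="c%d"%int(ctrl.get_obs()['time_s']*100)
d,d2=look(t); o=ctrl.get_obs(); e=row(o['ee_pos'][None])[0]; print(t,e,o['eef_rot'],o['force'].round(1))
for cam,dd in(("scene",d),("top",d2)):
    R=row(world(cam,dd)); 
    u=R[(R[:,2]>.091)&(R[:,2]<.108)&(R[:,1]>e[1]+.009)&(R[:,1]<e[1]+.05)&(abs(R[:,0]-.55)<.1)]
    if len(u)>10: print(cam,"upright top",len(u),np.percentile(u,[2,50,98],axis=0).round(4).tolist(),cv2.minAreaRect(u[:,:2].astype(np.float32))[1:])
E
python3 be3.py
```

```text
c1710 [ 0.55283417  0.00503068 -0.00768257] [-3.14151950e+00 -4.17577702e-04  1.40231386e+00] [-0.4 -0.1 -1.4]
```

```bash
sed -i 's/(R\[:,1\]>e\[1\]+.009)/(R[:,1]>e[1]-.02)/; s/R\[:,2\]>.091/R[:,2]>.07/' be3.py; sed -i 's/^    if len(u)>10.*/    u=u[abs(u[:,0]-e[0])>.037]; print(cam,len(u)); [print(x.round(2),len(s),np.percentile(s[:,1],[5,50,95]).round(4),s[:,2].max().round(3)) for x in np.arange(.48,.64,.01) for s in [u[(u[:,0]>x)\&(u[:,0]<=x+.01)]] if len(s)>3]/' be3.py; python3 be3.py
```

```text
c1720 [ 0.55272661  0.00455189 -0.00784458] [-3.14119818e+00 -3.80731865e-04  1.40209731e+00] [ 0.2  0.5 -0.1]
scene 58
0.59 34 [0.0025 0.0409 0.0532] 0.099
0.6 22 [0.0413 0.0455 0.0522] 0.095
top 0
```

```bash
cp pics/c1710.png pics/v1.png
```

```text
(no output)
```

View pics/v1.png

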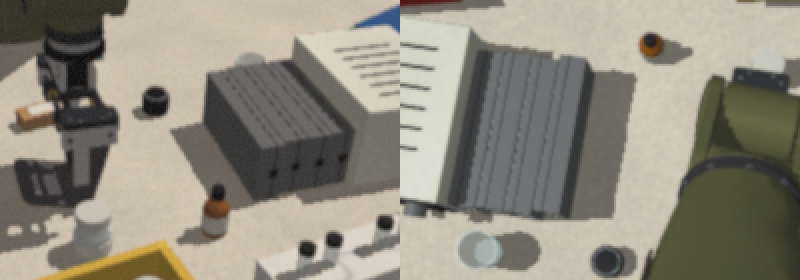

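```bash
cat > wr.py <<'E'
from h import *
o=ctrl.get_obs(); im,d=ctrl.camera("wrist"); c=ctrl.get_calibration("wrist"); print(row(o['ee_pos'][None]).round(4),o['force'].round(1))
cv2.imwrite("pics/w%d.png"%int(o['time_s']*100),im[:,:,::-1])
v,u=np.nonzero(d>0); z=d[v,u]
P=(np.c_[(u-c['cx'])/c['fx']*z,(v-c['cy'])/c['fy']*z,z,np.ones(len(z))]@np.array(c['hand_eye']).T)[:,:3]
H=o['ee_pos'][2]-P[:,2]
for h in (.02,.05,.08,.1):
  for y in np.arange(-.075,.08,.01):
    s=P[(abs(H-h)<.006)&(P[:,1]>y)&(P[:,1]<=y+.01)&(P[:,0]>0)&(P[:,0]<.12)]
    if len(s)>5: print(h,"y %.3f"%(y+.005),len(s),np.percentile(s[:,0],[5,50,95]).round(4))
E
python3 wr.py
```

```text
[[ 0.5527  0.0046 -0.0078]] [ 0.2  0.5 -0.1]
0.02 y -0.050 6 [0.0116 0.0118 0.0119]
0.02 y -0.040 18 [0.0113 0.0117 0.0121]
0.02 y -0.030 19 [0.0113 0.0117 0.0122]
0.02 y -0.020 17 [0.0113 0.0116 0.0119]
0.02 y -0.010 18 [0.0112 0.0115 0.0117]
0.02 y -0.000 20 [0.0112 0.0116 0.0141]
0.02 y 0.010 19 [0.0111 0.0115 0.012 ]
0.02 y 0.020 16 [0.011  0.0115 0.0119]
0.02 y 0.030 22 [0.0109 0.0114 0.0142]
0.02 y 0.040 24 [0.011  0.0115 0.0143]
0.02 y 0.050 16 [0.0111 0.0115 0.0142]
0.05 y -0.050 13 [0.0203 0.0226 0.0231]
0.05 y -0.040 40 [0.0079 0.0223 0.023 ]
0.05 y -0.030 262 [0.0079 0.0084 0.0227]
0.05 y -0.020 145 [0.0007 0.007  0.0227]
0.05 y -0.010 36 [0.0203 0.0224 0.023 ]
0.05 y -0.000 31 [0.0203 0.0225 0.0229]
0.05 y 0.010 27 [0.0204 0.0226 0.0229]
0.05 y 0.020 102 [0.0004 0.0065 0.0228]
0.05 y 0.030 263 [0.0071 0.0083 0.0224]
0.05 y 0.040 51 [0.0078 0.0204 0.0228]
0.05 y 0.050 16 [0.0214 0.0224 0.0227]
0.08 y -0.050 27 [0.0303 0.032  0.0336]
0.08 y -0.040 82 [0.03   0.032  0.0338]
0.08 y -0.030 500 [0.0078 0.0084 0.0331]
0.08 y -0.020 283 [0.0008 0.0071 0.0334]
0.08 y -0.010 80 [0.0302 0.0319 0.0335]
0.08 y -0.000 80 [0.0301 0.0319 0.0335]
0.08 y 0.010 79 [0.0301 0.0319 0.0337]
0.08 y 0.020 206 [0.0009 0.0068 0.0333]
0.08 y 0.030 512 [0.0071 0.0083 0.0329]
0.08 y 0.040 134 [0.0077 0.0303 0.0333]
0.08 y 0.050 49 [0.0301 0.0318 0.0334]
0.1 y -0.040 327 [0.0337 0.0357 0.0375]
0.1 y -0.030 851 [0.0078 0.0344 0.0376]
0.1 y -0.020 585 [0.0038 0.0357 0.0379]
0.1 y -0.010 445 [0.0345 0.0363 0.038 ]
0.1 y -0.000 445 [0.0344 0.0363 0.0379]
0.1 y 0.010 438 [0.0344 0.0363 0.038 ]
0.1 y 0.020 440 [0.0344 0.0363 0.0379]
0.1 y 0.030 1007 [0.0053 0.0087 0.0376]
0.1 y 0.040 398 [0.0342 0.0361 0.0377]
0.1 y 0.050 81 [0.0331 0.0349 0.0368]
```

The wrist depth shows the bookend square to the fingers, but its upright leans about 18° toward the row. It is held there by the finger corner. I'll back off so it can drop, then push lower.

Call:
{"name": "step_arm", "arguments": {
  "deltas": [
    {"dp": [-0.1,0,0],"twist": 0},
    {"dp": [-0.3,0,0],"twist": 0},
    {"dp": [0,0,0],"twist": 0},
    {"dp": [0,0,0],"twist": 0}
  ]
}}

```text
time_s: 17.75
ee_pos: [0.5429, -0.1052, -0.0077]
eef_rot: [-3.141, -0.0, 1.401]
force: [0.7, -0.3, -0.2]
grip_width: 0.0468
grip_force: 0.0
```

```bash
python3 wr.py | awk 'NR==1||/y (-0.040|0.000|-0.000|0.040|0.050|-0.050)/'; python3 be2.py | sed '/top/,$d'
```

```text
[[ 0.5529 -0.0122 -0.0077]] [ 0.7 -0.3 -0.2]
0.02 y -0.050 43 [0.0261 0.0264 0.0267]
0.02 y -0.040 117 [0.0261 0.0264 0.0267]
0.02 y -0.000 119 [0.0261 0.0265 0.0268]
0.02 y 0.040 126 [0.0262 0.0265 0.0268]
0.02 y 0.050 79 [0.0261 0.0265 0.0267]
0.05 y -0.050 62 [0.0261 0.0264 0.0267]
0.05 y -0.040 203 [0.0261 0.0264 0.0268]
0.05 y -0.000 199 [0.0261 0.0264 0.0268]
0.05 y 0.040 193 [0.0261 0.0265 0.0268]
0.05 y 0.050 130 [0.0262 0.0265 0.0268]
0.08 y -0.050 121 [0.026  0.0264 0.0268]
0.08 y -0.040 362 [0.026  0.0264 0.0268]
0.08 y -0.000 357 [0.026  0.0265 0.0268]
0.08 y 0.040 385 [0.0086 0.0265 0.0268]
0.08 y 0.050 240 [0.026  0.0265 0.0269]
0.1 y -0.050 42 [0.0229 0.0261 0.0269]
0.1 y -0.040 621 [0.0229 0.0262 0.0268]
0.1 y -0.000 826 [0.0227 0.0262 0.0269]
0.1 y 0.040 742 [0.0229 0.0262 0.0269]
0.1 y 0.050 186 [0.0229 0.0263 0.0269]
17.9 [-0.9  0.2 -0.1]
scene
-0.238 7 [0.003 0.004 0.005]
-0.226 8 [0.003 0.003 0.004]
-0.214 6 [0.003 0.004 0.004]
-0.202 7 [0.003 0.003 0.004]
-0.19 6 [0.003 0.003 0.005]
-0.178 20 [0.003 0.004 0.006]
-0.166 86 [0.004 0.005 0.007]
-0.154 106 [0.003 0.005 0.007]
-0.142 105 [0.003 0.005 0.007]
-0.13 118 [0.004 0.005 0.06 ]
-0.118 200 [0.004 0.007 0.082]
-0.106 127 [0.004 0.023 0.082]
-0.094 164 [0.004 0.04  0.088]
-0.082 50 [0.005 0.031 0.063]
-0.058 7 [0.003 0.003 0.005]
-0.034 13 [0.003 0.004 0.004]
-0.022 7 [0.003 0.004 0.005]
-0.01 8 [0.003 0.003 0.004]
0.014 6 [0.003 0.004 0.005]
0.038 7 [0.003 0.003 0.004]
```

It stands vertical and parallel to the row, with its back at ry 0.014. I'll lower the tip to about 13 mm and push slowly.

Call:
{"name": "step_arm", "arguments": {
  "deltas": [
    {"dp": [0,0,0.2],"twist": 0},
    {"dp": [0.15,0,0],"twist": 0},
    {"dp": [0.15,0,0],"twist": 0},
    {"dp": [0.05,0,0],"twist": 0},
    {"dp": [0.05,0,0],"twist": 0},
    {"dp": [0.07,0,0],"twist": 0},
    {"dp": [0.1,0,0],"twist": 0},
    {"dp": [0.1,0,0],"twist": 0},
    {"dp": [0.1,0,0],"twist": 0}
  ]
}}

```text
time_s: 18.8
ee_pos: [0.5483, -0.074, -0.0156]
eef_rot: [3.142, 0.0, 1.402]
force: [-0.2, -2.1, -1.3]
grip_width: 0.0467
grip_force: 1.0
```

```bash
python3 wr.py | awk 'NR==1||/y (-0.000|0.050|-0.050)/'
```

```text
[[ 0.5529  0.0194 -0.0156]] [-0.2 -2.1 -1.3]
0.02 y -0.050 54 [0.0119 0.0123 0.0127]
0.02 y -0.000 157 [0.0119 0.0123 0.0127]
0.02 y 0.050 109 [0.0119 0.0123 0.0127]
0.05 y -0.050 83 [0.0119 0.0123 0.0127]
0.05 y -0.000 267 [0.0118 0.0123 0.0128]
0.05 y 0.050 173 [0.0118 0.0123 0.0128]
0.08 y -0.050 131 [0.0118 0.0123 0.0128]
0.08 y -0.000 490 [0.0118 0.0123 0.0128]
0.08 y 0.050 273 [0.0118 0.0123 0.0128]
0.1 y -0.000 642 [0.0117 0.0123 0.013 ]
```

Call:
{"name": "step_arm", "arguments": {
  "deltas": [
    {"dp": [0.12,0,0],"twist": 0},
    {"dp": [0.12,0,0],"twist": 0},
    {"dp": [0.12,0,0],"twist": 0},
    {"dp": [0.12,0,0],"twist": 0},
    {"dp": [0.12,0,0],"twist": 0},
    {"dp": [0.12,0,0],"twist": 0},
    {"dp": [0.12,0,0],"twist": 0},
    {"dp": [0.12,0,0],"twist": 0},
    {"dp": [0.12,0,0],"twist": 0},
    {"dp": [0.12,0,0],"twist": 0},
    {"dp": [0.12,0,0],"twist": 0},
    {"dp": [0.12,0,0],"twist": 0}
  ]
}}

```text
time_s: 20.05
ee_pos: [0.558, -0.0172, -0.0156]
eef_rot: [3.142, 0.0, 1.402]
force: [-1.1, -4.6, 2.4]
grip_width: 0.0471
grip_force: 1.9
```

Call:
{"name": "step_arm", "arguments": {
  "deltas": [
    {"dp": [0.12,0,0],"twist": 0},
    {"dp": [0.12,0,0],"twist": 0},
    {"dp": [0.12,0,0],"twist": 0},
    {"dp": [0.12,0,0],"twist": 0},
    {"dp": [0.12,0,0],"twist": 0},
    {"dp": [0.12,0,0],"twist": 0},
    {"dp": [0.12,0,0],"twist": 0},
    {"dp": [0.12,0,0],"twist": 0},
    {"dp": [0.12,0,0],"twist": 0},
    {"dp": [0.12,0,0],"twist": 0},
    {"dp": [0.12,0,0],"twist": 0},
    {"dp": [0.12,0,0],"twist": 0}
  ]
}}

```text
time_s: 21.25
ee_pos: [0.5676, 0.0395, -0.0156]
eef_rot: [3.142, 0.0, 1.402]
force: [-0.6, -4.8, 3.4]
grip_width: 0.0468
grip_force: 2.6
```

```bash
python3 wr.py | awk 'NR==1||/y (-0.000|0.050|-0.050)/'
```

```text
[[ 0.5528  0.1346 -0.0156]] [-0.6 -4.8  3.4]
0.02 y -0.050 90 [0.012  0.0124 0.0886]
0.02 y -0.000 181 [0.0119 0.0123 0.0885]
0.02 y 0.050 125 [0.0119 0.0123 0.0884]
0.05 y -0.050 117 [0.0119 0.0124 0.0886]
0.05 y -0.000 317 [0.0119 0.0124 0.0885]
0.05 y 0.050 234 [0.0118 0.0124 0.0884]
0.08 y -0.050 566 [0.0122 0.0896 0.106 ]
0.08 y -0.000 915 [0.012  0.013  0.1045]
0.08 y 0.050 781 [0.0121 0.089  0.1055]
0.1 y -0.000 650 [0.0118 0.0125 0.0131]
```

Still vertical and parallel, with 76 mm to go.

Call:
{"name": "step_arm", "arguments": {
  "deltas": [
    {"dp": [0.12,0,0],"twist": 0},
    {"dp": [0.12,0,0],"twist": 0},
    {"dp": [0.12,0,0],"twist": 0},
    {"dp": [0.12,0,0],"twist": 0},
    {"dp": [0.12,0,0],"twist": 0},
    {"dp": [0.12,0,0],"twist": 0},
    {"dp": [0.12,0,0],"twist": 0},
    {"dp": [0.12,0,0],"twist": 0},
    {"dp": [0.12,0,0],"twist": 0},
    {"dp": [0.12,0,0],"twist": 0},
    {"dp": [0.12,0,0],"twist": 0},
    {"dp": [0.12,0,0],"twist": 0}
  ]
}}

```text
time_s: 22.5
ee_pos: [0.5772, 0.0961, -0.0156]
eef_rot: [-3.141, 0.0, 1.402]
force: [-0.1, -4.7, 3.8]
grip_width: 0.047
grip_force: 2.7
```

Call:
{"name": "step_arm", "arguments": {
  "deltas": [
    {"dp": [0.1,0,0],"twist": 0},
    {"dp": [0.1,0,0],"twist": 0},
    {"dp": [0.1,0,0],"twist": 0},
    {"dp": [0.08,0,0],"twist": 0},
    {"dp": [0.05,0,0],"twist": 0}
  ]
}}

```text
time_s: 23.0
ee_pos: [0.5801, 0.1131, -0.0156]
eef_rot: [-3.141, 0.0, 1.402]
force: [-1.9, -5.8, 5.1]
grip_width: 0.0469
grip_force: 2.8
```

Call:
{"name": "step_arm", "arguments": {
  "deltas": [
    {"dp": [0.04,0,0],"twist": 0},
    {"dp": [0.03,0,0],"twist": 0},
    {"dp": [0,0,0],"twist": 0}
  ]
}}

```text
time_s: 23.3
ee_pos: [0.5804, 0.115, -0.0156]
eef_rot: [-3.141, 0.001, 1.401]
force: [-2.1, -9.8, 6.2]
grip_width: 0.0469
grip_force: 5.0
```

Call:
{"name": "step_arm", "arguments": {
  "deltas": [
    {"dp": [0.02,0,0],"twist": 0},
    {"dp": [0,0,0],"twist": 0},
    {"dp": [-0.1,0,0],"twist": 0},
    {"dp": [-0.3,0,0],"twist": 0},
    {"dp": [-0.8,0,-0.3],"twist": 0},
    {"dp": [-0.4,0,-0.9],"twist": 0},
    {"dp": [0,0,-0.9],"twist": 0},
    {"dp": [0,0,-0.9],"twist": 0},
    {"dp": [-0.9,0,-0.9],"twist": 0},
    {"dp": [-0.9,0,0],"twist": 0},
    {"dp": [-0.9,0,0],"twist": 0},
    {"dp": [0,0,0],"twist": 0}
  ]
}}

```text
time_s: 24.5
ee_pos: [0.5511, -0.0557, 0.1397]
eef_rot: [3.141, -0.0, 1.399]
force: [0.3, -0.1, 0.4]
grip_width: 0.0466
grip_force: 0.0
```

```bash
python3 - <<'E'
from h import *
d,d2=look("f1"); o=ctrl.get_obs(); print(o['time_s'],o['force'].round(1),row(o['ee_pos'][None]))
for cam,dd in(("scene",d),("top",d2)):
    R=row(world(cam,dd))
    for nm,m in(("upright>.093",(R[:,2]>.094)&(R[:,2]<.112)&(abs(R[:,1]-.215)<.03)&(abs(R[:,0]-.55)<.08)),("boxes",(R[:,2]>.085)&(R[:,2]<.092)&(R[:,1]>.215)&(R[:,1]<.37)&(abs(R[:,0]-.54)<.13)),("foot",(R[:,2]>.0035)&(R[:,2]<.012)&(R[:,1]>.11)&(R[:,1]<.22)&(abs(R[:,0]-.55)<.06))):
        u=R[m]
        if len(u)>5: print(cam,nm,len(u),np.percentile(u,[2,50,98],axis=0).round(4).tolist(),cv2.minAreaRect(u[:,:2].astype(np.float32))[1:])
    for n in["petri_dish","slide_packet","beaker","loupe","dropper_bottle","specimen_jar"]:
        r=ctrl.cut_out(cam,n)
        if r:
            P=world(cam,dd,r[0]['pixels']);print(cam,n,round(r[0]['conf'],2),np.percentile(P,2,axis=0).round(3),np.percentile(P,98,axis=0).round(3))
E
```

```text
24.6 [ 0.1  0.4 -0.9] [[0.55268907 0.0408145  0.13954621]]
scene upright>.093 91 [[0.5102, 0.2209, 0.0943], [0.5621, 0.2225, 0.1015], [0.6022, 0.2262, 0.1072]] ((0.005914247594773769, 0.09732746332883835), 89.41761779785156)
scene boxes 1961 [[0.4433, 0.225, 0.0863], [0.5528, 0.2976, 0.0891], [0.6403, 0.3667, 0.0913]] ((0.22024355828762054, 0.1488608717918396), 0.4800127148628235)
scene foot 604 [[0.5064, 0.1361, 0.0036], [0.5578, 0.1769, 0.0052], [0.6039, 0.2187, 0.0076]] ((0.11574897170066833, 0.10881666094064713), 0.5737318396568298)
scene petri_dish 0.62 [ 0.341 -0.306  0.007] [ 0.422 -0.226  0.019]
scene slide_packet 0.7 [ 0.324 -0.111  0.   ] [ 0.399 -0.03   0.027]
scene beaker 0.45 [0.389 0.229 0.036] [0.443 0.285 0.067]
scene loupe 0.63 [ 0.402  0.076 -0.   ] [0.44  0.132 0.038]
scene dropper_bottle 0.85 [0.637 0.018 0.003] [0.719 0.07  0.071]
scene specimen_jar 0.61 [ 0.651 -0.14   0.007] [ 0.693 -0.096  0.063]
top upright>.093 90 [[0.5015, 0.2203, 0.0945], [0.5529, 0.2219, 0.1042], [0.6, 0.2359, 0.1107]] ((0.021463649347424507, 0.13321489095687866), 84.23269653320312)
top boxes 3957 [[0.4415, 0.2279, 0.0853], [0.5362, 0.2962, 0.0886], [0.6344, 0.3638, 0.0917]] ((0.14753949642181396, 0.2214660346508026), 88.9987564086914)
top foot 810 [[0.504, 0.1431, 0.0036], [0.5535, 0.1812, 0.0055], [0.6034, 0.2182, 0.01]] ((0.11854282766580582, 0.07978996634483337), 0.15842659771442413)
top petri_dish 0.77 [ 0.336 -0.308  0.01 ] [ 0.417 -0.224  0.021]
top slide_packet 0.33 [ 0.438 -0.543  0.025] [ 0.636 -0.402  0.386]
top beaker 0.8 [0.416 0.229 0.001] [0.459 0.276 0.068]
top loupe 0.75 [0.401 0.085 0.028] [0.436 0.11  0.041]
```

View pics/f1.png

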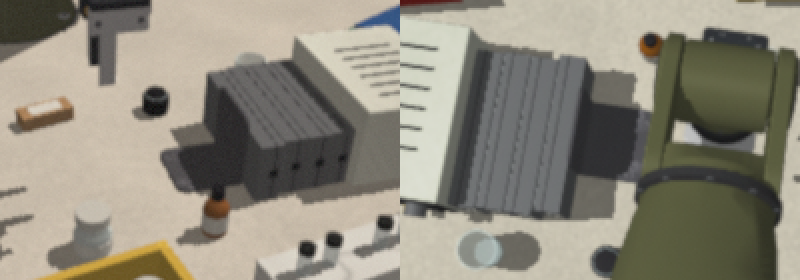

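The bookend stands against the end box: left panel, upright at about (220–250, 80–180) with its foot flat toward (190,165). The four boxes are upright, the bystanders haven't moved and the arm is clear, so I'm handing in.

```bash
python3 -c "
from station import ctrl
print(ctrl.hand_in())"
```

```text
the job is handed in; nothing more can be done
None
```

I handed the job in after about 25 s: the slumped box stands upright against the row, and the bookend is on its foot, flat against the end box. The final images show every bystander they covered where it was, but early on the fingers pressed the slumped box with about 80 N and jammed until I found they end 29 mm short of the reported tool point.

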